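Set the portion stop of a cheese board and bring the cheese up to it

TASK

Set up the cheese portioning board for a medium slice: push the sliding steel stop along its rail towards the cheese, over the outermost notch, until its spring pin drops into the middle of the three notches, and do not run past that one. Then push the cheese block along the board until its end lies squarely against the stop, gently enough that the stop stays in its notch. Only push with the fingers: do not pull up the pin or lift the cheese, and leave the jar, cups and fruit where they stand.

Things in the scene. Friction and masses are not known exactly. Their poses are not given: they have to be found in the camera images.
- board: Wooden portioning board, fixed: 150 mm (x) by 350 mm (y from -170 to +180), top 22 mm above the counter. Origin on the counter, midway across, under the cutting groove (thin dark line across the board, y = 0). +y runs along the board to the stop's end, +x to the fence, a wooden strip along the +x edge, inner face at x = +52 mm, top 47 mm above the counter.
- middle_notch (a point): Centre of the middle notch, level with the top of the aluminium rail that lies on the fence (board x = +60 mm, 55 mm above the counter). The notches are three 15 mm gaps in the rail, centred at board y = 40, 65 and 90 mm. Axes as the board's.
- stop (a joint): Board y (m) of the stop's face that meets the cheese. Its pin stands 20 mm farther out: in the inner, middle, outer notch it reads 0.020, 0.045, 0.070. Starts at 0.094 to 0.122; push it to lower values. Plain rail: 1 to 3 N of push. At a notch the push falls away as the pin drops in and centres the stop, up to 7 mm ahead of the finger; then it takes about 13 N to move it out.
- pin (a joint): Height (m) of the spring-loaded index pin in the stop's saddle: about 0 while its round foot runs on top of the rail, about -0.004 when it has dropped into a notch, above 0 when its knob is pulled up. Spring and weight (6.5 N together) press it down.
- pin_top (a point): Top of the pin's small black knob (20 mm wide), above the rail (board x = +60 mm), 97 mm above the counter with the pin on the rail and 93 mm in a notch. Axes as the board's.
- stop_face (a point): Centre of the stop's face that meets the cheese. The stop is a steel plate across the board: board x from -48 to +46 mm, 12 mm thick (the outer face, to be pushed, is 12 mm farther along +y), 30 to 70 mm above the counter, with a saddle over the rail, 40 mm long in y, up to 81 mm high, that carries the pin. It slides along the board only. Axes as the board's.
- cheese: The loose block of white cheese, about 53 mm (x) by 86 mm (y) by 52 mm tall, 0.25 to 0.5 kg (slides at 1 to 4 N), lying on the board on the other side of the groove from the stop, its length roughly along the board (within 10 degrees). Origin at the centre of its underside; its +y end is to meet the stop.
- jar: Bystander, loose: a jam jar with a lid, 60 mm wide and 70 mm tall, behind the board. Origin at the centre of its underside.
- cup_a: Bystander, loose: a small patterned cup, 58 mm wide, 62 mm tall, behind the board. Origin at the centre of its underside.
- cup_b: Bystander, loose: a second small patterned cup, 58 mm wide, 62 mm tall, behind the board. Origin at the centre of its underside.
- orange: Bystander, loose: an orange, 75 mm wide, 66 mm tall, past the cheese end of the board. Origin at the centre of its underside.
- mandarin: Bystander, loose: a mandarin, 50 mm wide, 47 mm tall, past the stop end of the board. Origin at the centre of its underside.
There are look-alikes about, which are no part of the job. There is more than one size of the cheese; the one meant has the size given above.

How it is judged:
On the way:
1. the stop sits in the middle notch while the cheese is still on its own side, clear of the stop (value of joint stop between 0.041 and 0.049 m and value of joint pin below -0.001 m and y of cheese in the frame of board below -0.06 m), for 0.2 s.
At the end, for the whole second after the job is handed in: The pin is down in the middle notch (dropped over 1 mm, stop face 45 mm from the groove within 4 mm); the cheese lies flat on the board, at rest, its end within about 4 mm of the stop face and square to it within 0.1 rad, its centre within 35 mm of the board midline (value of joint stop between 0.041 and 0.049 m and value of joint pin below -0.001 m and y of cheese in the frame of stop_face between -0.0475 and -0.038 m and x of cheese in the frame of board between -0.035 and 0.035 m and angle between the y axis of cheese and the y axis of board, either way round below 0.1 rad and angle between cheese's own z axis and vertical below 0.06 rad and z of cheese in the frame of board below 0.026 m and linear speed of cheese below 0.01 m/s); the robot touches nothing.
It fails at once if the stop is pushed past the middle notch (face nearer than 33 mm to the groove) (value of joint stop below 0.033 m).
It fails at once if the pin is pulled up (more than 8 mm above the rail) (value of joint pin above 0.008 m).
It fails at once if the cheese is lifted (more than 10 mm off the board) or tipped (more than 0.25 rad) (z of cheese in the frame of board above 0.032 m or angle between cheese's own z axis and vertical above 0.25 rad).
It fails at once if the jar, a cup, the orange or the mandarin is moved more than 20 mm (distance of any of jar, cup_a, cup_b, orange, mandarin from where it was at the start of the episode above 0.02 m).
It also fails if it takes over 61 s, if anything falls off the work surface, if the arm or the gripper's body presses on something with over 40 N, if the wrist force passes 120 N, or if a joint passes its speed limit or range.

ROBOT

A 7-joint arm with a two-finger parallel gripper is mounted at the origin on a cart in front of the work surface, level with it; the furniture and walls round the work are solid. World frame = base frame: x ahead of the robot, y to its left, z up, the work surface at z = 0. Lengths are in m, angles in rad, forces in N, time in s.
With the tool pointing down it reaches from about 0.35 to 0.9 m from the base axis. Payload 8.1 kg.
Tool frame: the origin (TCP) lies at the very end of the fingers, on their centre line; the grasp point (between the pads) lies 19 mm behind it; z points along the fingers, y is the line along which they close (so a half turn about z gives the same grasp; the last joint's range is limited). The gripper opens to 92 mm and grips with 3 to 60 N. Pads are 19 mm wide; open, the fingers measure 130 mm over their backs; the gripper's body (75 mm by 190 mm) begins 47 mm behind the grasp point.
Start: joints at [1.012, 0.434, 0.025, 1.573, -0.012, 1.134, -0.075], TCP at [0.275, -0.561, 0.227] pointing down, gripper open.
Joint ranges: [-2.62, 2.62], [-0.44, 2.09], [-1.27, 1.32], [0.08, 2.57], [-1.32, 4.46], [0.12, 2], [-2.74, 2.74]. Speed limits (rad/s): [2.22, 2.22, 3.01, 3.01, 3.14, 3.14, 3.14].

INTERFACE

Orientations are given as a rotation vector (axis times angle).
In Python, from cell import arm gives the robot as it stands.
- The arm moves only by the tool jog_arm, never from a script. Its argument "rows" is a list of rows, each a list of 3 entries, a list of its own where there are three numbers: the shift along the world's x, y, z in cm, then the turn, a rotation vector about the world's x, y, z in degrees, then the opening, from 0 (shut) to 1 (fully open). A call has 1 to 8 rows; each row is the pose to reach, as a shift and turn from the pose commanded when the call began; what a row does not reach only later rows make up. A row lasts 1/8 s, in which the tool goes at most 62.5 mm and 10.7 degrees, less where a joint would pass 70% of its speed; a pose out of reach is approached as far as the arm can. A call with a gripper value outside its range is refused whole. The fingers move at their own pace and stop on an object; "newtons" is the grip in N (left out, the last holds). Time passes only in rows, so rows that repeat a pose let the fingers close. It gives the time, the measured TCP pose, the force, the opening and the grip force at its end, in the units of the state.
- arm.observe(): the state, without advancing time (a new reading comes with each control period).
- arm.get_image(name): name is "side" or "top"; returns a dict with "img" (400x640x3 uint8, red, green, blue), "depth" (400x640 float32, m along the optical axis (not along the pixel's ray), 0 where there is no reading), "fx", "fy", "cx", "cy" (pixels), "rvec" (rotation vector, rad) and "tvec" (3), from world to camera coordinates, as OpenCV has them. Camera axes: x right, y down, z forward; pixel columns grow to the right and rows downward; lengths in m; the calibration is good to about 2 mm. A picture is of the moment at which its call begins.
- arm.sign_off(): hands the job in; it is judged then, once.
The state is a dict: "clock": time; "joints": joint angles; "dq": joint speeds; "joint_efforts": joint torques, N m; "position": TCP position; "ee_rot": TCP orientation; "force": force on the tool from outside, world axes, zero at the start; "ft_torque": the same for the moment, N m; "width": opening from 0.0 (shut) to 1.0 (fully open); "gripper_force": force on a finger pad.
Only numpy, scipy, OpenCV 4.12 (cv2) and the standard library are available. Lean on these libraries where they do the work, as an engineer would, in place of code of your own. Each camera call takes 0.05 s, during which the arm holds its last target. There are 200 camera calls.

## Working session

There is one attempt and no reset: what is moved stays moved. The work goes in short steps, Python scripts to look and compute and a tool call to move; the robot and the scene stay as the last step left them, time stands still between calls to the robot, and variables do not carry over. Pictures are saved under pics/ and viewed, at most 10 in all, crops included, and the job is handed in when it is done.

Besides the shell and the picture viewer there is one more tool, called as name([rows], argument=value, ...), one row to a line, values as JSON. jog_arm: Moves the arm, as the interface text tells. Its arguments: {"type":"object","properties":{"rows":{"type":"array","items":{"type":"array"}},"newtons":{"type":"number"}},"required":["rows"]}

```bash
mkdir -p pics; ls; cat > h.py <<'E'
import numpy as np, cv2
from cell import arm
def cam(n):
    d=arm.get_image(n); d['R']=cv2.Rodrigues(np.array(d['rvec'],float))[0]; d['t']=np.array(d['tvec'],float).ravel(); return d
def pts(d):
    v,u=np.mgrid[:400,:640]; z=d['depth']
    c=np.stack([(u-d['cx'])/d['fx']*z,(v-d['cy'])/d['fy']*z,z],-1)
    return (c-d['t'])@d['R']
def ray(d,u,v,h):
    r=np.array([(u-d['cx'])/d['fx'],(v-d['cy'])/d['fy'],1])@d['R']; o=-d['t']@d['R']
    return o+r*(h-o[2])/r[2]
def save(n,img,s=1):
    cv2.imwrite('pics/'+n,cv2.resize(img,None,fx=s,fy=s,interpolation=cv2.INTER_CUBIC)[:,:,::-1])
E
python3 - <<'E'
from h import *
for n in('top','side'):
    d=cam(n); save(n+'0.png',d['img'],1.25); np.savez(n+'0.npz',**d); print(n,d['fx'],-d['t']@d['R'],d['R'][2])
s=arm.observe(); print(s)
E
```

```text
pics
top 435.9416099070023 [ 0.35465625 -0.14125873  1.18905776] [ 0.14807517 -0.00946337 -0.98893083]
side 368.0656678775789 [0.47273559 0.57478453 0.55373166] [ 0.04731747 -0.8515499  -0.52213391]
{'clock': 0.1, 'joints': array([ 1.01239442,  0.43512448,  0.02496525,  1.57399061, -0.01160505,
        1.13399   , -0.07513271]), 'dq': array([ 7.60926196e-04,  2.94295256e-06, -2.62766678e-04, -1.54984581e-03,
        1.42125302e-03, -6.27305849e-04, -2.47587569e-03]), 'joint_efforts': array([ 2.23754862e-03, -6.69129109e+01,  9.87658761e-01, -3.15146685e+01,
       -6.05545356e-02,  3.73611914e-02,  4.52328982e-05]), 'position': array([ 0.27487633, -0.56081117,  0.22604725]), 'ee_rot': array([-3.05912668e+00, -7.09348644e-01,  6.61396860e-04]), 'force': array([-0.25445248, -0.16534795, -0.41360543]), 'ft_torque': array([ 0.04880178, -0.00139167, -0.01574966]), 'gripper_force': 0.0, 'width': 0.9982921951474103}
```

View pics/top0.png

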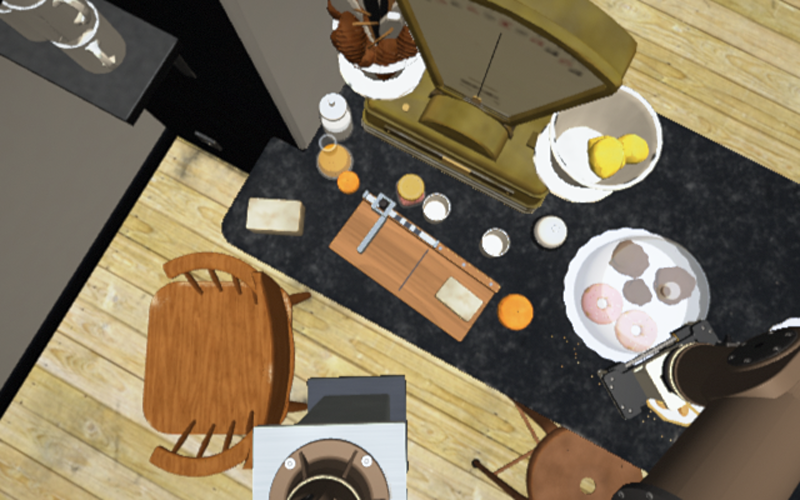

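View pics/side0.png

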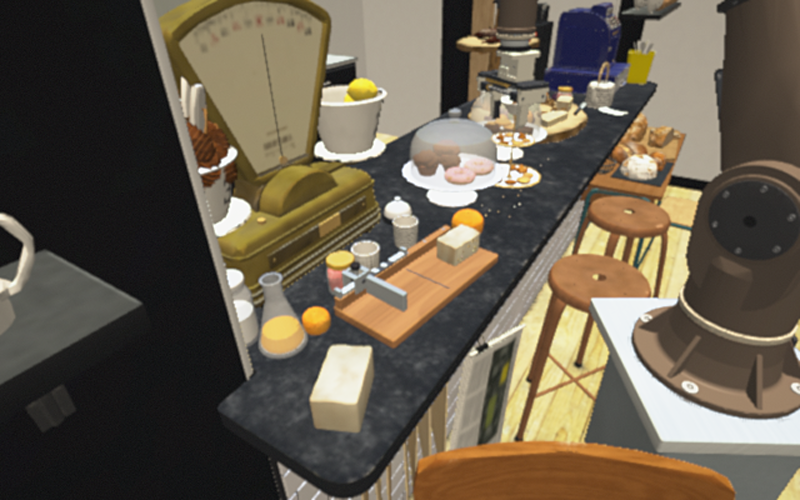

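Top view (800-px picture): the board runs from (335,240) to (480,320), with the stop plate at (375,232), the pin at (383,203) and the groove at (415,270). There are two cheese candidates. The block on the board at (460,298) is the right one: small and on the far side of the groove from the stop. The block on the counter at (275,216) is a larger look-alike. Mandarin is at (347,182), orange at (515,311), jar at (410,190), and the cups at (436,207) and (494,241).

```bash
python3 - <<'E'
from h import *
d=dict(np.load('top0.npz')); P=pts(d); hsv=cv2.cvtColor(d['img'],cv2.COLOR_RGB2HSV)
H=P[...,2]; roi=np.zeros((400,640),bool); roi[140:280,250:405]=1
def rect(m,n):
    m=cv2.morphologyEx((m&roi).astype(np.uint8),cv2.MORPH_OPEN,np.ones((3,3)))
    c=max(cv2.findContours(m,0,2)[0],key=cv2.contourArea)
    k=np.zeros_like(m); cv2.drawContours(k,[c],-1,1,-1); q=P[(k&m)>0]
    r=cv2.minAreaRect((q[:,:2]*1000).astype(np.float32)); print(n,len(q),q.mean(0).round(4),np.percentile(q[:,2],[5,50,95]).round(4),[np.round(x,1) for x in r]); print(cv2.boxPoints(r).round(1).tolist()); return r
r=rect((H>.012)&(H<.032)&(d['depth']>0),'board')
r2=rect((H>.060)&(H<.09)&(hsv[...,1]>25)&(hsv[...,0]<40),'cheese')
r3=rect((H>.060)&(H<.1)&(hsv[...,1]<60),'stop-ish')
r4=rect((H>.012)&(H<.06)&(hsv[...,1]>60),'board+fence')
# groove
crop=d['img'][140:280,250:405]; save('crop.png',crop,5)
E
```

```text
board 5172 [ 0.4734 -0.1736  0.0214] [0.0176 0.0213 0.0253] [array([ 469.9, -181.6]), array([350.4, 127.9]), np.float64(52.6)]
[[312.70001220703125, -281.79998779296875], [414.20001220703125, -359.5], [627.2000122070312, -81.30000305175781], [525.5999755859375, -3.5999999046325684]]
cheese 555 [ 0.4038 -0.271   0.0706] [0.0661 0.0708 0.0746] [array([ 403.1, -276.9]), array([85.7, 52.2]), np.float64(49.0)]
[[355.29998779296875, -292.1000061035156], [394.70001220703125, -326.3999938964844], [450.8999938964844, -261.70001220703125], [411.6000061035156, -227.39999389648438]]
stop-ish 626 [ 0.4034 -0.2773  0.071 ] [0.0671 0.0711 0.0748] [array([ 403.5, -277.8]), array([83.6, 50.6]), np.float64(49.1)]
[[357.0, -292.79998779296875], [395.29998779296875, -325.8999938964844], [450.0, -262.70001220703125], [411.70001220703125, -229.60000610351562]]
board+fence 5734 [ 0.4744 -0.1829  0.0236] [0.0176 0.0216 0.0454] [array([ 478.9, -188.4]), array([350.4, 150.4]), np.float64(52.6)]
[[312.70001220703125, -281.8999938964844], [432.20001220703125, -373.20001220703125], [645.0, -94.9000015258789], [525.5, -3.5999999046325684]]
```

View pics/crop.png

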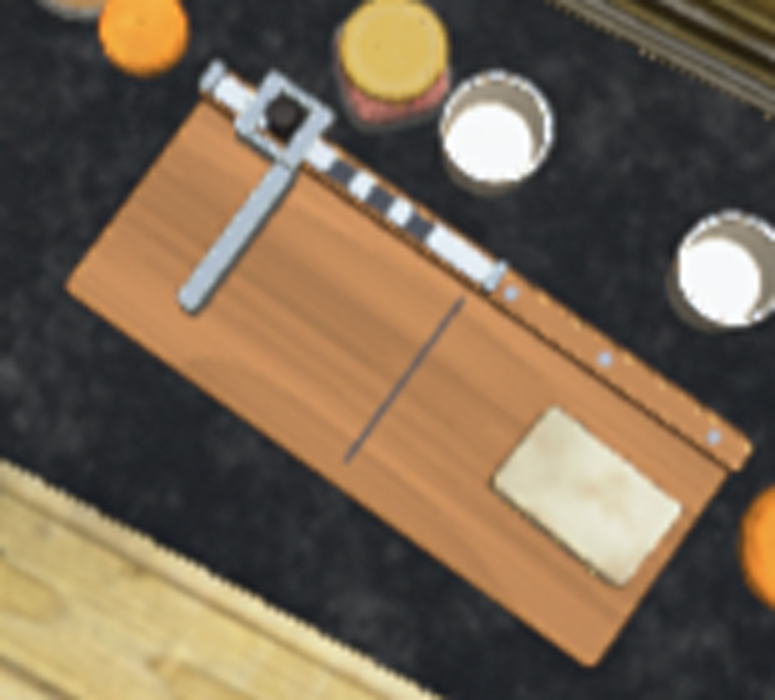

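The crop confirms the choice: cheese at crop (588,497), about 86×52 mm. The stop plate runs (190,300)-(290,165), the pin is at (285,117), the notches at (342,172), (380,200) and (418,228), and the groove at (462,300)-(347,460).

```bash
cat >> h.py <<'E'
A=np.radians(52.6); EY=np.array([np.cos(A),np.sin(A)]); EX=np.array([np.sin(A),-np.cos(A)])
O=np.array([.4789,-.1884])-.005*EY
def tob(p): q=np.asarray(p)[...,:2]-O; return np.stack([q@EX,q@EY],-1)
def tow(x,y): return O+x*EX+y*EY
E
python3 - <<'E'
from h import *
d=dict(np.load('top0.npz'))
for n,u,v,h in[('groove',462,300,.022),('groove',347,460,.022),('pin',285,117,.095),('n_out',342,172,.055),('n_mid',380,200,.055),('n_in',418,228,.055),('plate end in',208,310,.07),('plate end out',180,292,.07),('plate root in',295,180,.07),('plate root out',272,165,.07),('jar',392,50,.07),('cupa',497,125,.062),('cupb',730,272,.062),('mand',145,35,.025),('orange L',742,548,.033)]:
    p=ray(d,250+u/5-.4,140+v/5-.4,h); print(n,p[:2].round(4),(tob(p)*1000).round(1))
P=pts(d); H=P[...,2]; b=tob(P)*1000
m=(abs(b[...,0]+0)<40)&(b[...,1]>60)&(b[...,1]<160)&(H>.062)&(H<.078)
print('plate',m.sum(),np.percentile(b[m],[3,50,97],axis=0).round(1),np.median(H[m]))
T=cv2.Rodrigues(np.array(arm.observe()['ee_rot']))[0]; print(T.round(3),'turn',np.degrees(np.arctan2(EX[1],EX[0])-np.arctan2(T[1,1],T[0,1])))
for y in(.16,-.19): print(y,tow(0,y).round(4))
E
```

```text
groove [ 0.5125 -0.2205] [46.2 -0.1]
groove [ 0.4281 -0.1557] [-60.2   0.1]
pin [ 0.6    -0.1285] [ 59.9 126.1]
n_out [ 0.5783 -0.1574] [60.2 90. ]
n_mid [ 0.5627 -0.177 ] [59.6 64.9]
n_in [ 0.5471 -0.1966] [59.1 39.9]
plate end in [ 0.5047 -0.0856] [-41.9 102.3]
plate end out [ 0.5146 -0.0713] [-42.8 119.7]
plate root in [ 0.5718 -0.1325] [ 39.9 105.8]
plate root out [ 0.5802 -0.1207] [ 39.4 120.3]
jar [ 0.6401 -0.1856] [126.3 105.1]
cupa [ 0.5998 -0.24  ] [127.4  37.4]
cupb [ 0.5177 -0.3586] [ 134.2 -106.7]
mand [ 0.664  -0.0522] [ 64.3 225.6]
orange L [ 0.3748 -0.3621] [  22.8 -196.2]
plate 144 [[-37.5 108.5]
 [ -0.4 113.8]
 [ 37.  119.8]] 0.06900239894527022
[[ 0.898  0.44  -0.001]
 [ 0.44  -0.898  0.001]
 [-0.    -0.001 -1.   ]] turn 26.490010018285385
0.16 [ 0.573  -0.0653]
-0.19 [ 0.3605 -0.3433]
```

```bash
python3 - <<'E'
from h import *
for n in('top','side'):
    d=dict(np.load(n+'0.npz')); P=pts(d); b=tob(P); H=P[...,2]; ok=d['depth']>0
    m=ok&(H>.1)&(H<.6)&(b[...,0]<.22)&(b[...,0]>-.15)&(abs(b[...,1])<.25); print(n,m.sum(), b[m][:,0].min() if m.any() else '', H[m].max() if m.any() else '')
    for lo in(.05,.1,.15,.2):
        m=ok&(H>lo)&(H<lo+.05)&(P[...,0]>.2)&(P[...,0]<.7)&(P[...,1]>-.75)&(P[...,1]<-.4); print(lo,m.sum(),np.percentile(P[m],[2,98],axis=0).round(2).tolist() if m.any() else '')
E
```

```text
top 1116 0.19162268925316314 0.3017583493983338
0.05 2010 [[0.27, -0.65, 0.05], [0.61, -0.4, 0.1]]
0.1 1171 [[0.29, -0.59, 0.1], [0.68, -0.4, 0.15]]
0.15 5952 [[0.3, -0.71, 0.15], [0.69, -0.42, 0.2]]
0.2 3272 [[0.34, -0.69, 0.2], [0.69, -0.45, 0.24]]
side 1468 0.19098444744214274 0.2987164253606825
0.05 1045 [[0.26, -0.7, 0.06], [0.61, -0.4, 0.1]]
0.1 1389 [[0.22, -0.74, 0.1], [0.64, -0.41, 0.15]]
0.15 2042 [[0.3, -0.63, 0.15], [0.69, -0.42, 0.2]]
0.2 1307 [[0.24, -0.72, 0.2], [0.69, -0.43, 0.25]]
```

jog_arm([
  [[0,0,4],[0,0,0],0],
  [[0,3,9],[0,0,0],0],
])

```text
clock: 0.35
position: [0.274, -0.5315, 0.3159]
ee_rot: [-3.058, -0.706, 0.003]
force: [-0.0, -0.6, 0.6]
width: 0.831
gripper_force: 0.0
```

jog_arm([
  [[0,6,0],[0,0,4],0],
  [[1,12,0],[0,0,8],0],
  [[4,17,0],[0,0,12],0],
  [[8,22,0],[0,0,16],0],
  [[12,27,0],[0,0,20],0],
  [[16,31,0],[0,0,24],0],
  [[20,35,0],[0,0,26.5],0],
  [[24,39,-2],[0,0,26.5],0],
])

```text
clock: 1.35
position: [0.5169, -0.14, 0.2976]
ee_rot: [2.814, 1.392, 0.003]
force: [1.5, 0.3, 0.2]
width: 0.009
gripper_force: 0.0
```

jog_arm([
  [[3,4,-3],[0,0,0],0],
  [[5.2,6.8,-7],[0,0,0],0],
  [[5.2,6.8,-11],[0,0,0],0],
  [[5.2,6.8,-15],[0,0,0],0],
  [[5.2,6.8,-17],[0,0,0],0],
  [[5.2,6.8,-17],[0,0,0],0],
])

```text
clock: 2.1
position: [0.5657, -0.0732, 0.125]
ee_rot: [-2.814, -1.392, 0.005]
force: [0.5, -1.0, 0.5]
width: 0.003
gripper_force: 0.0
```

jog_arm([
  [[0,0,-4],[0,0,0],0],
  [[0,0,-8],[0,0,0],0],
  [[0,0,-8],[0,0,0],0],
  [[-0.6,-0.8,-8],[0,0,0],0],
  [[-0.9,-1.2,-8],[0,0,0],0],
  [[-0.9,-1.2,-8],[0,0,0],0],
])

```text
clock: 2.85
position: [0.5585, -0.0862, 0.0481]
ee_rot: [2.816, 1.39, 0.002]
force: [0.1, 0.8, -0.7]
width: 0.006
gripper_force: 0.0
```

```bash
cat >> h.py <<'E'
def stop():
    d=cam('top'); P=pts(d); b=tob(P)*1000; H=P[...,2]; s=arm.observe()
    hsv=cv2.cvtColor(d['img'],cv2.COLOR_RGB2HSV)
    m=(b[...,0]>-45)&(b[...,0]<-25)&(b[...,1]>20)&(b[...,1]<150)&(H>.055)&(H<.08)
    print('plate y mid',m.sum(),np.median(b[m][:,1]).round(1) if m.any() else None,'tcp',(tob(s['position'])*1000).round(1),s['position'][2].round(4),'Fy',round(float(s['force'][:2]@EY),2),s['force'].round(1)); return d
E
python3 - <<'E'
from h import *
d=stop(); save('s1.png',d['img'][120:290,240:420],4)
d=cam('side'); save('s1b.png',d['img'][160:290,230:420],4)
E
```

```text
plate y mid 0 None tcp [  0.9 135. ] 0.0478 Fy 0.6 [0.6 0.3 0.5]
```

View pics/s1b.png

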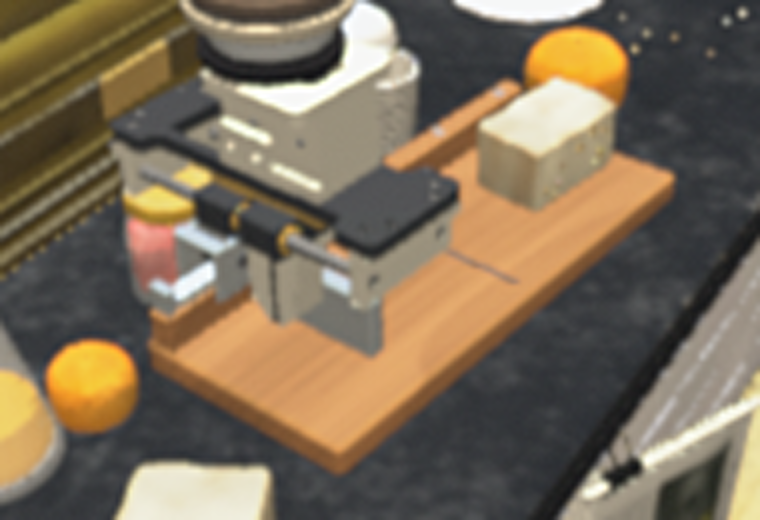

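The fingers stand behind the plate's outer face (side crop, around (285,280)), and the cheese is untouched at (545,140). Next I push along the plain rail.

jog_arm([
  [[-0.3,-0.4,0],[0,0,0],0],
  [[-0.6,-0.8,0],[0,0,0],0],
  [[-0.9,-1.2,0],[0,0,0],0],
  [[-1.2,-1.6,0],[0,0,0],0],
  [[-1.5,-2.0,0],[0,0,0],0],
  [[-1.5,-2.0,0],[0,0,0],0],
])

```text
clock: 3.7
position: [0.5426, -0.1057, 0.0467]
ee_rot: [2.816, 1.392, -0.001]
force: [0.0, 0.3, 0.5]
width: 0.009
gripper_force: 0.1
```

```bash
cat >> h.py <<'E'
def sside():
    d=cam('side'); P=pts(d); b=tob(P)*1000; H=P[...,2]; s=arm.observe()
    m=(b[...,0]>-46)&(b[...,0]<-25)&(b[...,1]>20)&(b[...,1]<150)&(H>.038)&(H<.064)
    print('outer face',m.sum(),np.percentile(b[m][:,1],[10,50,90]).round(1) if m.any() else None,'tcp',(tob(s['position'])*1000).round(1),s['position'][2].round(4),'Fy',round(float(s['force'][:2]@EY),2),s['force'].round(1)); return d
E
python3 - <<'E'
from h import *
sside()
d=dict(np.load('side0.npz')); P=pts(d); b=tob(P)*1000; H=P[...,2]
m=(b[...,0]>-46)&(b[...,0]<-25)&(b[...,1]>20)&(b[...,1]<150)&(H>.038)&(H<.064); print(m.sum(),np.percentile(b[m][:,1],[10,50,90]))
E
```

```text
outer face 66 [ 98.2  99.4 100.4] tcp [  0.4 109.3] 0.0466 Fy 0.08 [ 0.2 -0.1 -0.9]
69 [119.99755046 120.90634924 122.1341076 ]
```

jog_arm([
  [[-0.2,-0.25,0],[0,0,0],0],
  [[-0.4,-0.5,0],[0,0,0],0],
  [[-0.6,-0.8,0],[0,0,0],0],
  [[-0.6,-0.8,0],[0,0,0],0],
])

```text
clock: 4.25
position: [0.5362, -0.1143, 0.0466]
ee_rot: [2.817, 1.391, -0.003]
force: [-0.6, -0.3, 0.7]
width: 0.007
gripper_force: 0.0
```

```bash
python3 -c "
from h import *
sside()"
```

```text
outer face 67 [83.6 85.  86.6] tcp [ 0.6 98.8] 0.0466 Fy -1.1 [-0.3 -1.2 -1.1]
```

The pin has dropped into the outer notch, with the face about 4 mm ahead of the finger. I push on slowly.

jog_arm([
  [[-0.25,-0.3,0],[0,0,0],0],
  [[-0.35,-0.45,0],[0,0,0],0],
  [[-0.45,-0.55,0],[0,0,0],0],
])

```text
clock: 4.68
position: [0.5329, -0.1186, 0.0468]
ee_rot: [2.816, 1.392, 0.001]
force: [1.5, 2.0, -1.6]
width: 0.005
gripper_force: 1.3
```

```bash
python3 -c "
from h import *
sside()"
```

```text
outer face 63 [82.1 83.2 84.4] tcp [ 0.5 93.2] 0.0468 Fy 1.01 [ 1.   0.5 -2. ]
```

jog_arm([
  [[-0.1,-0.12,0],[0,0,0],0],
  [[-0.2,-0.25,0],[0,0,0],0],
  [[-0.3,-0.37,0],[0,0,0],0],
])

```text
clock: 5.1
position: [0.5315, -0.1204, 0.0469]
ee_rot: [-2.815, -1.394, -0.006]
force: [8.1, 8.6, -8.1]
width: 0.002
gripper_force: 5.8
```

```bash
python3 -c "
from h import *
sside()"
```

```text
outer face 69 [79.9 81.1 82. ] tcp [ 0.5 90.9] 0.0469 Fy 9.21 [ 6.7  6.5 -6.1]
```

jog_arm([
  [[-0.06,-0.08,0],[0,0,0],0],
  [[-0.12,-0.16,0],[0,0,0],0],
])

```text
clock: 5.4
position: [0.5311, -0.1209, 0.047]
ee_rot: [-2.814, -1.396, -0.009]
force: [10.9, 11.3, -9.7]
width: 0.006
gripper_force: 7.6
```

```bash
python3 -c "
from h import *
sside()"
```

```text
outer face 65 [79.4 80.3 81.5] tcp [ 0.5 90.3] 0.047 Fy 13.81 [10.   9.8 -8.6]
```

jog_arm([
  [[-0.06,-0.08,0],[0,0,0],0],
  [[-0.12,-0.16,0],[0,0,0],0],
])

```text
clock: 5.7
position: [0.5309, -0.1212, 0.047]
ee_rot: [-2.812, -1.397, -0.012]
force: [14.1, 14.8, -12.7]
width: 0.003
gripper_force: 10.0
```

```bash
python3 -c "
from h import *
sside()"
```

```text
outer face 63 [78.4 80.1 81.6] tcp [ 0.5 90. ] 0.047 Fy 19.28 [ 13.1  14.2 -11.3]
```

jog_arm([
  [[0,0,-0.2],[0,0,0],0],
  [[-0.06,-0.08,-0.4],[0,0,0],0],
])

```text
clock: 6.0
position: [0.5317, -0.1217, 0.0449]
ee_rot: [2.813, 1.398, 0.016]
force: [10.1, 17.1, 12.2]
width: 0.002
gripper_force: 9.4
```

```bash
python3 -c "
from h import *
sside()"
```

```text
outer face 66 [78.9 80.1 81.4] tcp [ 1.4 90.1] 0.0448 Fy 18.12 [ 9.6 15.4  8.1]
```

jog_arm([
  [[-0.06,-0.08,0.2],[0,0,0],0],
  [[-0.12,-0.16,0.2],[0,0,0],0],
])

```text
clock: 6.3
position: [0.5293, -0.1241, 0.0457]
ee_rot: [-2.813, -1.398, -0.012]
force: [5.0, 4.8, 0.9]
width: 0.008
gripper_force: 3.6
```

```bash
python3 -c "
from h import *
sside()"
```

```text
outer face 66 [75.4 76.7 77.8] tcp [ 1.  84.7] 0.0456 Fy 2.18 [1.9 1.3 2.6]
```

Out of the outer notch. On towards the middle one in small steps.

jog_arm([
  [[-0.1,-0.12,0],[0,0,0],0],
  [[-0.2,-0.25,0],[0,0,0],0],
  [[-0.3,-0.4,0],[0,0,0],0],
  [[-0.3,-0.4,0],[0,0,0],0],
])

```text
clock: 6.85
position: [0.5208, -0.133, 0.0443]
ee_rot: [-2.817, -1.39, 0.004]
force: [0.3, -0.6, 0.5]
width: 0.002
gripper_force: 0.0
```

```bash
python3 -c "
from h import *
sside()"
```

```text
outer face 65 [62.7 64.1 65.4] tcp [-0.5 74.5] 0.0442 Fy -0.72 [-0.1 -0.9 -0.1]
```

jog_arm([
  [[-0.06,-0.08,0],[0,0,0],0],
  [[-0.12,-0.16,0],[0,0,0],0],
  [[-0.12,-0.16,0],[0,0,0],0],
])

```text
clock: 7.28
position: [0.5209, -0.1338, 0.0446]
ee_rot: [-2.816, -1.392, 0.001]
force: [-0.5, 0.2, 0.6]
width: 0.005
gripper_force: 0.0
```

```bash
python3 -c "
from h import *
sside()"
```

```text
outer face 63 [62.5 63.9 65.2] tcp [ 0.3 74. ] 0.0447 Fy -0.21 [-0.1 -0.2  1.1]
```

jog_arm([
  [[-0.06,-0.08,0],[0,0,0],0],
  [[-0.12,-0.16,0],[0,0,0],0],
  [[-0.12,-0.16,0],[0,0,0],0],
])

```text
clock: 7.7
position: [0.5198, -0.1355, 0.0447]
ee_rot: [2.816, 1.392, -0.001]
force: [-0.2, 0.7, -0.9]
width: 0.004
gripper_force: 0.0
```

```bash
python3 -c "
from h import *
sside();sside()"
```

```text
outer face 70 [60.5 62.  63.2] tcp [ 0.4 71.8] 0.0447 Fy 0.55 [0.6 0.2 0.5]
outer face 65 [60.6 61.8 63. ] tcp [ 0.4 71.8] 0.0447 Fy 0.26 [-0.2  0.5  0. ]
```

jog_arm([
  [[-0.06,-0.08,0],[0,0,0],0],
  [[-0.12,-0.16,0],[0,0,0],0],
  [[-0.12,-0.16,0],[0,0,0],0],
])

```text
clock: 8.18
position: [0.5187, -0.137, 0.0448]
ee_rot: [2.816, 1.392, -0.0]
force: [0.1, 0.5, 0.5]
width: 0.003
gripper_force: 0.0
```

```bash
python3 -c "
from h import *
d=sside();d=sside(); save('s2.png',d['img'][190:270,240:340],7)"
```

```text
outer face 66 [57.2 58.5 59.8] tcp [ 0.4 70.1] 0.0447 Fy 0.17 [-0.1  0.3 -0. ]
outer face 70 [57.4 58.8 59.9] tcp [ 0.4 70.1] 0.0447 Fy 0.38 [0.4 0.2 0.2]
```

The stop has jumped ahead of the finger, so the pin should be in. I back off, rise and check.

jog_arm([
  [[0.9,1.2,0],[0,0,0],0],
  [[1.2,1.6,3],[0,0,0],0],
  [[1.2,1.6,8],[0,0,0],0],
  [[0,0,13],[0,0,0],0.1],
  [[-4,-5,13],[0,0,0],0.1],
  [[-8,-10,13],[0,0,0],0.1],
  [[-12,-15,13],[0,0,0],0.1],
  [[-12,-15,13],[0,0,0],0.1],
])

```text
clock: 9.28
position: [0.396, -0.2903, 0.1748]
ee_rot: [2.821, 1.382, -0.003]
force: [0.2, 1.2, 0.7]
width: 0.099
gripper_force: 0.0
```

```bash
python3 - <<'E'
from h import *
sside(); d=stop(); P=pts(d); b=tob(P)*1000; H=P[...,2]
def pin(d,n):
    P=pts(d); b=tob(P)*1000; H=P[...,2]; hsv=cv2.cvtColor(d['img'],cv2.COLOR_RGB2HSV)
    m=(abs(b[...,0]-60)<14)&(b[...,1]>40)&(b[...,1]<140)&(H>.084)&(H<.11)
    print(n,m.sum(),np.median(b[m],axis=0).round(1),np.percentile(H[m],[25,50,75]).round(4))
pin(dict(np.load('top0.npz')),'0'); pin(d,'1')
pin(dict(np.load('side0.npz')),'0'); d2=cam('side'); pin(d2,'1')
save('s3.png',d['img'][120:290,240:420],4)
E
```

```text
outer face 66 [57.7 58.5 59.2] tcp [  -3.6 -123.9] 0.1749 Fy 0.13 [0.1 0.1 0.3]
plate y mid 38 51.4 tcp [  -3.6 -121.7] 0.1749 Fy -0.07 [ 0.2 -0.2  0. ]
0 48 [ 59.4 127.7] [0.0931 0.0946 0.0958]
1 49 [58.5 65.3] [0.0889 0.0908 0.0919]
0 52 [ 56.2 133.1] [0.0899 0.094  0.0954]
1 41 [56.1 69.9] [0.0881 0.0904 0.0912]
```

View pics/s3.png

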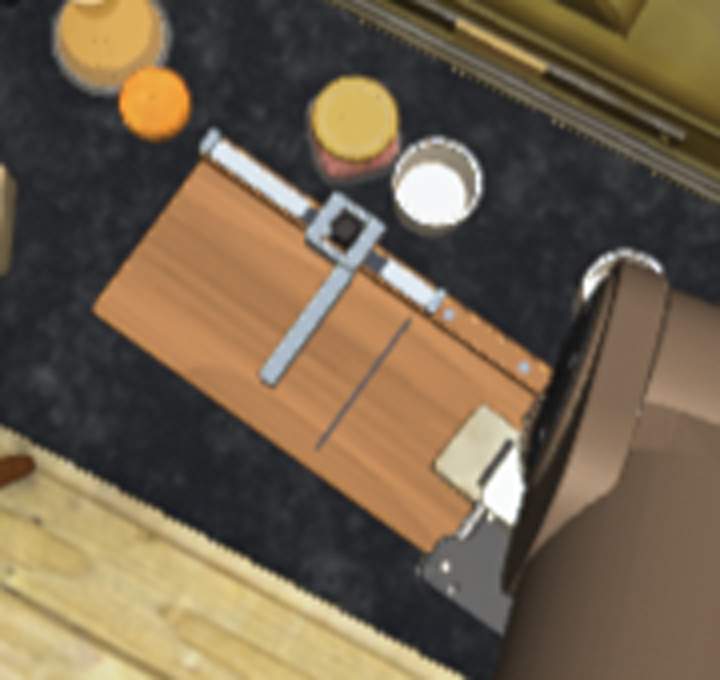

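Pin at (345,230) with notches showing on both sides of the saddle, 4 mm lower and 62 mm farther in: it is in the middle notch. The cheese is untouched. Next is the place behind it.

```bash
python3 - <<'E'
from h import *
d=dict(np.load('top0.npz')); hsv=cv2.cvtColor(d['img'],cv2.COLOR_RGB2HSV)
m=((hsv[...,0]<16)&(hsv[...,1]>200)&(hsv[...,2]>180)).astype(np.uint8); m[:,:390]=0; m[:,440:]=0; m[:225]=0;m[275:]=0
c=max(cv2.findContours(m,0,2)[0],key=cv2.contourArea); (u,v),r=cv2.minEnclosingCircle(c)
print(u,v,r,tob(ray(d,u,v,.035))*1000)
s=arm.observe()['position']; t=tow(-.006,-.174); print('cmd shift',(t-s[:2])*100,s)
E
```

```text
403.5 240.5 3.5356338024139404 [  49.88546715 -194.97349686]
cmd shift [-3.45505473 -4.11594119] [ 0.39996378 -0.28579655  0.17492385]
```

```bash
python3 - <<'E'
from h import *
d=dict(np.load('top0.npz')); P=pts(d); b=tob(P)*1000; H=P[...,2]; hsv=cv2.cvtColor(d['img'],cv2.COLOR_RGB2HSV)
m=(b[...,1]<-180)&(b[...,1]>-300)&(abs(b[...,0])<120)&(H>.03)&(H<.08)&(hsv[...,1]>120)
q=b[m]; print(len(q),np.percentile(q,[2,50,98],axis=0),cv2.minEnclosingCircle(q.astype(np.float32)))
E
```

```text
646 [[   7.62961607 -255.22745401]
 [  39.06269329 -220.78885724]
 [  73.51035604 -190.26009928]] ((42.21330261230469, -224.23175048828125), 37.44221115112305)
```

jog_arm([
  [[-1.8,-2,0],[0,0,0],0.1],
  [[-3.5,-3.9,0],[0,0,0],0.1],
  [[-3.5,-3.9,0],[0,0,0],0.1],
  [[-3.5,-3.9,-3],[0,0,0],0.1],
  [[-3.5,-3.9,-6],[0,0,0],0.1],
  [[-3.5,-3.9,-8],[0,0,0],0.1],
  [[-3.5,-3.9,-8],[0,0,0],0.1],
])

```text
clock: 10.3
position: [0.3648, -0.3234, 0.0937]
ee_rot: [-2.811, -1.396, 0.0]
force: [-0.0, 0.2, -0.2]
width: 0.095
gripper_force: 0.0
```

```bash
python3 -c "
from h import *
s=arm.observe();print(tob(s['position'])*1000,s['position'],s['force'],s['ee_rot'],s['width'])"
```

```text
[  -8.62804178 -171.5735572 ] [ 0.36479924 -0.32343215  0.09367641] [-0.01327253  0.1844941  -0.23325239] [-2.81141381e+00 -1.39562504e+00  1.73080918e-04] 0.09532599289297958
```

jog_arm([
  [[-0.1,-0.1,-2],[0,0,0],0.1],
  [[-0.1,-0.1,-4],[0,0,0],0.1],
  [[-0.1,-0.1,-6],[0,0,0],0.1],
  [[-0.1,-0.1,-6],[0,0,0],0.1],
])

```text
clock: 10.8
position: [0.3636, -0.3257, 0.0347]
ee_rot: [-2.814, -1.394, -0.0]
force: [-0.4, 0.5, 0.2]
width: 0.1
gripper_force: 0.0
```

```bash
python3 -c "
from h import *
d=cam('side'); save('s4.png',d['img'][150:290,260:430],4)
s=arm.observe();print(tob(s['position'])*1000,s['position'],s['force'])"
```

```text
[  -7.68331386 -174.32860229] [ 0.3638764  -0.3261946   0.03536359] [ 0.01840288 -0.2435657   1.47970767]
```

View pics/s4.png

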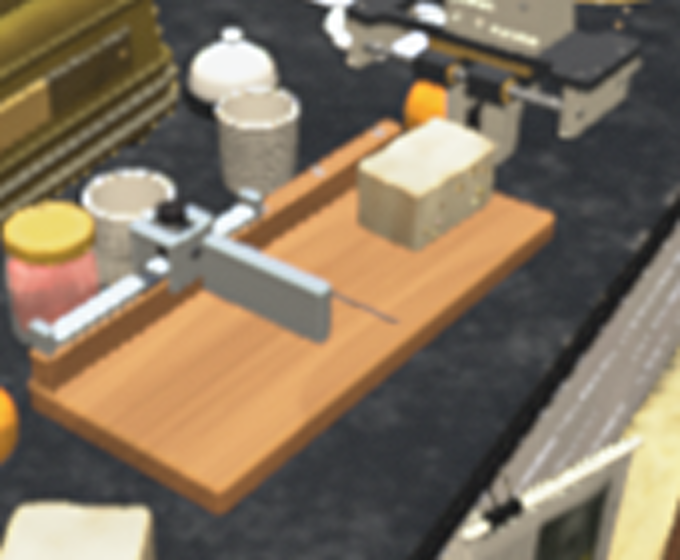

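The fingers stand behind the cheese (cheese at (425,185), fingers at (490,130)), and the orange is clear. I push it along.

jog_arm([
  [[0.36,0.48,0],[0,0,0],0.1],
  [[0.73,0.95,0],[0,0,0],0.1],
  [[1.21,1.59,0],[0,0,0],0.1],
  [[1.7,2.22,0],[0,0,0],0.1],
  [[2.18,2.86,0],[0,0,0],0.1],
  [[2.67,3.49,0],[0,0,0],0.1],
  [[3.15,4.13,0],[0,0,0],0.1],
  [[3.64,4.76,0],[0,0,0],0.1],
])

```text
clock: 11.85
position: [0.3994, -0.2787, 0.0347]
ee_rot: [-2.816, -1.392, 0.0]
force: [-0.9, -0.8, 1.2]
width: 0.096
gripper_force: 1.1
```

jog_arm([
  [[0.49,0.64,0],[0,0,0],0.1],
  [[0.97,1.27,0],[0,0,0],0.1],
  [[1.46,1.91,0],[0,0,0],0.1],
  [[1.82,2.38,0],[0,0,0],0.1],
  [[2.12,2.78,0],[0,0,0],0.1],
  [[2.31,3.02,0],[0,0,0],0.1],
  [[2.43,3.18,0],[0,0,0],0.1],
  [[2.43,3.18,0],[0,0,0],0.1],
])

```text
clock: 12.85
position: [0.4237, -0.2472, 0.0347]
ee_rot: [-2.816, -1.393, -0.0]
force: [0.9, 0.1, 1.0]
width: 0.097
gripper_force: 0.0
```

```bash
cat >> h.py <<'E'
def cheese(d):
    P=pts(d); b=tob(P)*1000; H=P[...,2]
    m=(abs(b[...,0]+5)<50)&(b[...,1]>-175)&(b[...,1]<46)&(H>.062)&(H<.085); k=cv2.morphologyEx(m.astype(np.uint8),cv2.MORPH_OPEN,np.ones((3,3)))
    c=max(cv2.findContours(k,0,2)[0],key=cv2.contourArea); z=np.zeros_like(k); cv2.drawContours(z,[c],-1,1,-1); q=b[(z&k)>0]
    print('cheese',len(q),[np.round(x,1) for x in cv2.minAreaRect(q.astype(np.float32))],'y range',np.percentile(q[:,1],[1,99]).round(1))
E
python3 -c "
from h import *
d=sside(); cheese(d); cheese(dict(np.load('side0.npz')))"
```

```text
outer face 102 [22.  57.8 59.6] tcp [ -8.1 -75.3] 0.0348 Fy 0.14 [-0.2  0.3  0.6]
cheese 573 [array([-10.1, -28.8]), array([107.4,  53.3]), np.float64(89.3)] y range [-77.2  23.7]
cheese 392 [array([  -7.1, -109. ]), array([85.7, 53.5]), np.float64(86.0)] y range [-149.8  -66.7]
```

jog_arm([
  [[0.36,0.48,0],[0,0,0],0.1],
  [[0.73,0.95,0],[0,0,0],0.1],
  [[1.0,1.3,0],[0,0,0],0.1],
  [[1.2,1.6,0],[0,0,0],0.1],
  [[1.2,1.6,0],[0,0,0],0.1],
])

```text
clock: 13.52
position: [0.4359, -0.2309, 0.0348]
ee_rot: [2.816, 1.393, 0.001]
force: [0.0, -0.1, -0.2]
width: 0.103
gripper_force: 0.0
```

```bash
python3 -c "
from h import *
d=sside(); cheese(d)
P=pts(d); b=tob(P)*1000;H=P[...,2]"
```

```text
outer face 101 [25.7 58.1 59.7] tcp [ -8.3 -55.1] 0.0348 Fy -0.14 [-0.2 -0.  -0. ]
cheese 579 [array([-10.7,  -8.6]), array([ 51.3, 107.7]), np.float64(0.9)] y range [-58.4  44.4]
```

jog_arm([
  [[0.06,0.08,0],[0,0,0],0.1],
  [[0.12,0.16,0],[0,0,0],0.1],
  [[0.18,0.24,0],[0,0,0],0.1],
])

```text
clock: 13.95
position: [0.4371, -0.2293, 0.0348]
ee_rot: [2.816, 1.391, -0.0]
force: [-1.3, -2.1, 1.7]
width: 0.101
gripper_force: 1.0
```

jog_arm([
  [[0.03,0.04,0],[0,0,0],0.1],
  [[0.06,0.08,0],[0,0,0],0.1],
])

```text
clock: 14.2
position: [0.4379, -0.2283, 0.0348]
ee_rot: [2.816, 1.392, -0.0]
force: [-1.3, -1.2, 1.4]
width: 0.1
gripper_force: 1.1
```

```bash
python3 -c "
from h import *
d=sside()"
```

```text
outer face 95 [24.2 58.1 59.6] tcp [ -8.3 -51.5] 0.0348 Fy -2.13 [-1.  -1.9  1.2]
```

jog_arm([
  [[0.03,0.04,0],[0,0,0],0.1],
  [[0.06,0.08,0],[0,0,0],0.1],
])

```text
clock: 14.5
position: [0.438, -0.2281, 0.0348]
ee_rot: [2.816, 1.391, -0.001]
force: [-4.5, -6.1, 2.7]
width: 0.098
gripper_force: 3.2
```

```bash
python3 -c "
from h import *
d=sside()"
```

```text
outer face 99 [24.5 57.9 59.6] tcp [ -8.4 -51.4] 0.0348 Fy -5.96 [-4.  -4.5  2.8]
```

jog_arm([
  [[0.03,0.04,0],[0,0,0],0.1],
  [[0.06,0.08,0],[0,0,0],0.1],
])

```text
clock: 14.8
position: [0.438, -0.228, 0.0348]
ee_rot: [2.817, 1.39, -0.003]
force: [-6.3, -7.9, 4.0]
width: 0.101
gripper_force: 4.8
```

```bash
python3 -c "
from h import *
d=sside()"
```

```text
outer face 90 [23.7 58.2 60. ] tcp [ -8.4 -51.3] 0.0348 Fy -7.88 [-4.9 -6.2  4.2]
```

The cheese is seated: the force rose to 8 N without motion, at exactly the expected place. I back straight off and lift.

jog_arm([
  [[-0.3,-0.4,0],[0,0,0],0.1],
  [[-0.9,-1.2,0],[0,0,0],0.1],
  [[-1.8,-2.4,0],[0,0,0],0.1],
  [[-1.8,-2.4,4],[0,0,0],0.1],
  [[-1.8,-2.4,9],[0,0,0],0.1],
  [[-1.8,-2.4,14],[0,0,0],0.1],
  [[-5,-7,16],[0,0,0],0.1],
  [[-9,-12,16],[0,0,0],0.1],
])

```text
clock: 15.85
position: [0.3502, -0.3473, 0.1969]
ee_rot: [2.811, 1.393, 0.003]
force: [1.0, -1.5, -1.0]
width: 0.097
gripper_force: 0.0
```

jog_arm([
  [[-2,-4,0],[0,0,0],0.1],
  [[-4,-8,2],[0,0,0],0.1],
  [[-4,-8,2],[0,0,0],0.1],
  [[-4,-8,2],[0,0,0],0.1],
])

```text
clock: 16.35
position: [0.3097, -0.4251, 0.2144]
ee_rot: [-2.816, -1.391, -0.0]
force: [-0.6, 0.3, 0.0]
width: 0.102
gripper_force: 0.0
```

```bash
python3 - <<'E'
from h import *
d=stop(); P=pts(d); b=tob(P)*1000; H=P[...,2]; hsv=cv2.cvtColor(d['img'],cv2.COLOR_RGB2HSV)
m=(abs(b[...,0]-60)<14)&(b[...,1]>40)&(b[...,1]<140)&(H>.084)&(H<.11); print('pin',np.median(b[m],axis=0),np.median(H[m]))
m=((abs(b[...,0]+5)<45)&(b[...,1]>-90)&(b[...,1]<50)&(H>.06)&(H<.085)&(hsv[...,1]>25)&(hsv[...,0]<40)).astype(np.uint8)
c=max(cv2.findContours(cv2.morphologyEx(m,cv2.MORPH_OPEN,np.ones((3,3))),0,2)[0],key=cv2.contourArea); q=b[c[:,0,1],c[:,0,0]]
print('cheese',cv2.minAreaRect(q.astype(np.float32)))
save('s5.png',d['img'][130:280,250:410],5)
E
```

```text
plate y mid 85 43.1 tcp [   9.3 -285.1] 0.2143 Fy 0.25 [ 1.  -0.4  0.2]
pin [59.18128301 65.81662898] 0.09069958163699805
cheese ((-10.521580696105957, 7.594804763793945), (77.93184661865234, 52.28026580810547), 89.88394165039062)
```

View pics/s5.png

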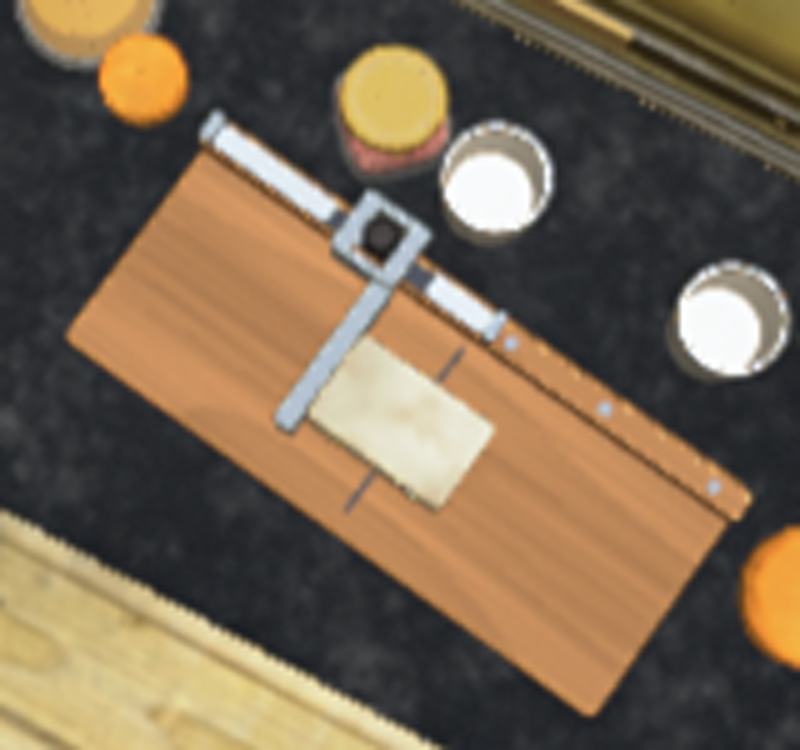

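The picture shows the cheese (400,420) squarely against the plate (335,355). The pin (382,232) is still down in the middle notch, the bystanders have not moved, and the arm is clear.

```bash
python3 -c "
from cell import arm
print(arm.sign_off())"
```

```text
the job is handed in; nothing more can be done
None
```

I handed the job in at about 16 s with the stop's pin down in the middle notch, the cheese squarely against the stop, the bystanders where they stood and the arm clear; sign-off returned no verdict.

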